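Check that the cap crimper's lever stops short of its bar

TASK

Two bench crimpers stand among the vials, each with a hand lever beside a fixed bar; check the lever of the one with the round head. With the backs of the fingers, without gripping it and without touching the bar, press that lever gently in towards the bar until it meets its stop, hold it against the stop for two seconds, then ease it all the way back out under control rather than letting it spring back, and end clear of it. Leave the square-headed crimper and everything else on the bench alone.

Things in the scene. Friction and masses are not known exactly. Their poses are not given: they have to be found in the camera images.
- crimper: The crimper to check, fixed: grey base 150 x 110 x 12 mm, rear steel column, white ROUND head 72 mm across, 125 to 188 mm above the table, steel jaw 34 mm across below. Origin on the table under the head's axis; z up; bar and lever reach from the head along -x, the column (182 mm high) stands 55 mm along +x. The lever is on the bar's +y side and is pressed to -y. Turned up to 0.35 rad.
- crimper_bar: Its fixed bar, not to be touched: level steel bar 16 mm across with a rubber grip (21 mm), from the head to 165 mm from the head's axis along -x, 150 mm above the table. Origin on the head's axis at bar height; axes as the crimper's. A brass stop screw stands out 14 mm from its +y side, 55 mm from the head's axis.
- crimper_lever (a joint): Lever angle, rad: 0 at rest (splayed 0.40 out from the bar), grows when pressed towards the bar, 0.40 at its stop, where it is parallel to the bar with 14 mm clear between them (11 mm at the rubber grip). A spring returns it and would snap it back if let go: a push square to the lever 105 mm from the pivot takes about 3 N at first, 7 N at the stop.
- crimper_press (a point): Where to press: on that lever's outer (+y) face, 105 mm from its pivot, 40 mm from its free end, 150 mm above the table; moves with the lever, a level black blade 145 mm long from the pivot, 12 mm thick (the pivot in mid-thickness), 26 mm high (137 to 163 mm above the table). -x points along the lever to its free end, +y straight out of the outer face; press along -y.
- crimper_pivot (a point): The lever's vertical pivot axis, at lever height (150 mm above the table), 20 mm from the head's axis along -x and 28 mm along +y of the crimper; axes as the crimper's.
- small: The other crimper, to be left alone, fixed: same base and height but a white SQUARE-cornered head 56 x 72 mm (top 188 mm), a jaw only 18 mm across, and a shorter bar and lever (they end 135 mm from the head's axis along -x). Origin and axes as for the crimper.
- small_lever (a joint): Lever angle of the square-headed crimper, rad: 0 at rest, to stay there.
- rack: Blue plastic vial rack, 160 x 90 x 35 mm, small vials standing to 53 mm high; origin under its centre, long side along x; loose bystander.
- vial_a: Loose vial 23 mm in diameter, 47 mm tall, on the lever side of the round-headed crimper; origin under its centre; bystander.
- vial_b: Loose vial 23 mm in diameter, 47 mm tall, on the lever side of the square-headed crimper; origin under its centre; bystander.
- cap_jar: Loose jar 50 mm in diameter, 70 mm tall; origin under its centre; bystander.
- amber: Loose amber bottle 72 mm in diameter, 150 mm tall; origin under its centre; bystander.
- clear: Loose clear bottle 64 mm in diameter, 130 mm tall; origin under its centre; bystander.
- driver: Loose screwdriver 150 mm long lying between the two crimpers, nearer the robot, along x; origin about half-way along; bystander.

How it is judged:
By the outcome, as a careful person would: the job done as asked, in the order asked, and still so for the second after the job is handed in, with the robot touching nothing.
It also fails if it takes over 48 s, if anything falls off the work surface, if the arm or the gripper's body presses on something with over 40 N, if the wrist force passes 120 N, or if a joint passes its speed limit or range.

ROBOT

A 6-joint arm with a two-finger parallel gripper is mounted at the origin on the work surface. World frame = base frame: x ahead of the robot, y to its left, z up, the work surface at z = 0. Lengths are in mm, angles in rad, forces in N, time in s.
With the tool pointing down it reaches from about 275 to 1000 mm from the base axis. Payload 8.4 kg.
Tool frame: the origin (TCP) lies at the very end of the fingers, on their centre line; the grasp point (between the pads) lies 19 mm behind it; z points along the fingers, x is the direction in which the jaws open and shut, and the axes are right-handed (so a half turn about z gives the same grasp; the last joint's range is limited). The gripper opens to 85 mm and grips with 20 to 120 N. Pads are 22 mm wide; open, the fingers measure 114 mm over their backs; the gripper's body (76 mm by 85 mm) begins 54 mm behind the grasp point. The pads swing forward as they close: fully open they stand 13 mm farther back than shut.
Start: joints at [1.294, 0.353, 1.633, -0, 1.155, -0.002], TCP at [169.595, 601.553, 231.281] pointing down, gripper open.
Joint ranges: [-2.63, 2.63], [-0.92, 2.1], [0.06, 2.66], [-1.3, 4.44], [0, 2.69], [-3.02, 3.02]. Speed limits (rad/s): [2.22, 2.22, 2.79, 3.14, 3.14, 3.14].

INTERFACE

Orientations are given as a unit quaternion [w, x, y, z].
In Python, from plant import r, cams gives the robot as it stands.
- The arm moves only by the tool send_rows, never from a script. Its arguments are lists of equal length, an entry for each row: "travel": the shift along the tool's x, y, z in cm, a list of three; "roll": the turn about the tool's z in rad; "hand": the opening, from 0 (shut) to 1 (fully open). A call has 1 to 20 rows; each row is the pose to reach, as a shift and turn from the pose commanded when the call began, along the tool's axes at that moment; what a row does not reach only later rows make up. A row lasts 1/12 s, in which the tool goes at most 41.7 mm and 7.16 degrees, less where a joint would pass 70% of its speed; a pose out of reach is approached as far as the arm can. A call with a gripper value outside its range is refused whole. The fingers move at their own pace and stop on an object; the grip force is fixed at half the most. Time passes only in rows, so rows that repeat a pose let the fingers close. It gives the time, the measured TCP pose, the force and the opening at its end, in the units of the state.
- r.get_state(): the state, without advancing time (a new reading comes with each control period).
- cams.get_image(name): name is "scene" or "top"; returns (picture, depth): 400x640x3 uint8, blue, green, red; 400x640 float32, mm along the optical axis (not along the pixel's ray), 0 where there is no reading.
- cams.camera_model(name): a dict with "fx", "fy", "cx", "cy" (pixels), "world_from_camera" (4x4, takes a point from camera to world coordinates). Camera axes: x right, y up, looking along -z (the intrinsics and any distortion apply to the point x, -y, -z); pixel columns grow to the right and rows downward; lengths in mm; the calibration is good to about 2 mm. A picture is of the moment at which its call begins. camera_model takes no time and is no camera call.
- r.finish_job(): hands the job in, once; it reports no verdict.
The state is a dict: "time_s": time; "joints": joint angles; "joint_vel": joint speeds; "joint_efforts": joint torques, N m; "eef_pos": TCP position; "tcp_rot": TCP orientation; "wrist_force": force on the tool from outside, world axes, zero at the start; "wrist_torque": the same for the moment, N m; "opening": finger opening in mm.
Only numpy, scipy, OpenCV 4.12 (cv2) and the standard library are available. Lean on these libraries where they do the work, as an engineer would, in place of code of your own. Each camera call takes 0.05 s, during which the arm holds its last target. There are 200 camera calls.

## Working session

There is one attempt and no reset: what is moved stays moved. The work goes in short steps, Python scripts to look and compute and a tool call to move; the robot and the scene stay as the last step left them, time stands still between calls to the robot, and variables do not carry over. Pictures are saved under pics/ and viewed, about 8 in all and at most 12, crops included, and the job is handed in when it is done.

Besides the shell and the picture viewer there is one more tool, called after "Emit:" in YAML: its name, and indented under it one key for each argument. send_rows: Moves the arm, as the interface text tells. Its arguments: {"type":"object","properties":{"travel":{"type":"array","items":{"type":"array","items":{"type":"number"}}},"roll":{"type":"array","items":{"type":"number"}},"hand":{"type":"array","items":{"type":"number"}}},"required":["travel","roll","hand"]}

```bash
mkdir -p pics; ls; python3 - <<'E'
from plant import r,cams
import cv2,numpy as np
for n in("scene","top"):
    im,d=cams.get_image(n); cv2.imwrite(f"pics/{n}0.png",im); np.save(f"pics/{n}0.npy",d)
    m=cams.camera_model(n); print(n,{k:(np.round(v,3).tolist()) for k,v in m.items()})
s=r.get_state(); print(s)
E
```

```text
pics
scene {'fx': 488.507, 'fy': 488.507, 'cx': 322.369, 'cy': 198.878, 'world_from_camera': [[-0.75, -0.436, 0.498, 1170.505], [0.662, -0.498, 0.561, 720.909], [0.003, 0.75, 0.662, 967.094], [0.0, 0.0, 0.0, 1.0]]}
top {'fx': 504.757, 'fy': 504.757, 'cx': 316.624, 'cy': 199.813, 'world_from_camera': [[0.021, 0.987, -0.161, 287.172], [-1.0, 0.022, 0.001, -12.507], [0.004, 0.161, 0.987, 1605.544], [0.0, 0.0, 0.0, 1.0]]}
{'time_s': 0.1, 'joints': array([ 1.29364596e+00,  3.53584699e-01,  1.63405008e+00,  2.19547326e-05,
        1.15520195e+00, -2.40196092e-03]), 'joint_vel': array([ 7.19662217e-04, -1.05667538e-03, -1.67521311e-03,  6.27944362e-04,
       -8.17084202e-05, -6.24498225e-04]), 'joint_efforts': array([-4.26272218e-04, -6.06360841e+01, -3.42820430e+01,  7.58180386e-05,
        3.87504944e-03,  4.04617353e-06]), 'eef_pos': array([169.44439019, 601.15339797, 230.63726853]), 'tcp_rot': array([ 3.66260334e-04,  7.97280641e-01,  6.03608476e-01, -5.02881899e-04]), 'wrist_force': array([-0.98092474,  0.28296885,  0.19108691]), 'wrist_torque': array([ 0.04420132, -0.05412325, -0.02180079]), 'opening': 85.18563060460515}
```

View pics/scene0.png

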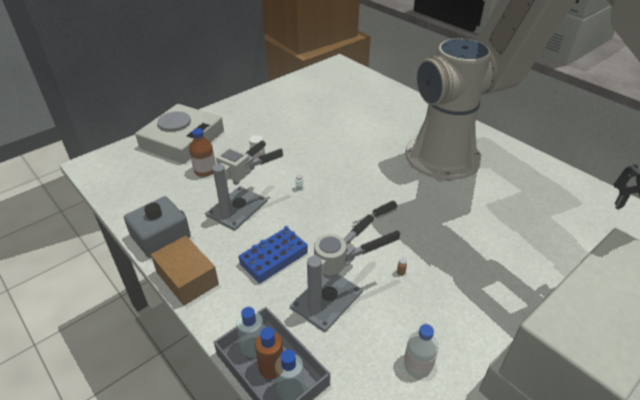

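View pics/top0.png

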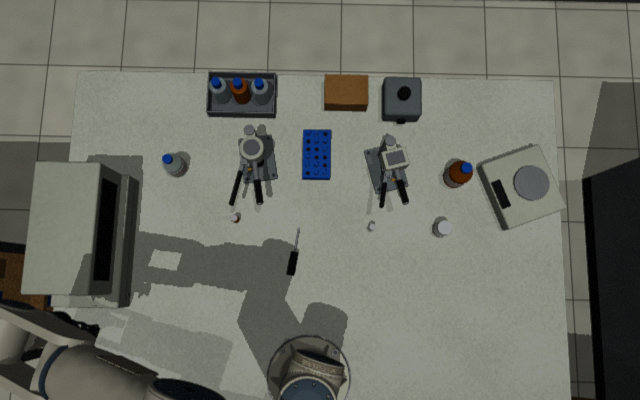

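The round-headed crimper is at about top px (252,150), with its lever on the left (235,190) and its bar at (257,190). The square one is at (396,157), and vial_a at (236,217). Next I'll deproject the depth around the round one.

```bash
cat > h.py <<'E'
import numpy as np,cv2
def pts(cams,n,d):
    m=cams.camera_model(n); v,u=np.mgrid[:400,:640]
    P=np.stack([(u-m["cx"])/m["fx"]*d,-(v-m["cy"])/m["fy"]*d,-d],-1)
    T=np.array(m["world_from_camera"]); return P@T[:3,:3].T+T[:3,3]
def ray(cams,n,u,v,z):
    m=cams.camera_model(n);T=np.array(m["world_from_camera"])
    q=T[:3,:3]@np.array([(u-m["cx"])/m["fx"],-(v-m["cy"])/m["fy"],-1]);o=T[:3,3]
    return o+q*(z-o[2])/q[2]
E
python3 - <<'E'
from plant import r,cams
from h import *
d=np.load("pics/top0.npy"); im=cv2.imread("pics/top0.png"); P=pts(cams,"top",d)
box=np.zeros((400,640),bool); box[115:230,150:300]=1
Z=P[...,2]
head=box&(Z>178)&(Z<198)
n,l,st,c=cv2.connectedComponentsWithStats(head.astype(np.uint8))
for i in range(1,n):
    if st[i,4]>5: print("head",st[i],P[l==i].mean(0).round(1),np.ptp(P[l==i],axis=0).round(1))
bl=box&(Z>135)&(Z<172)
n,l,st,c=cv2.connectedComponentsWithStats(bl.astype(np.uint8))
for i in range(1,n):
    if st[i,4]>10:
        Q=P[l==i]; vx,vy,x0,y0=cv2.fitLine(Q[:,:2].astype(np.float32),cv2.DIST_HUBER,0,.01,.01).ravel()
        print("blade",st[i],Q.mean(0).round(1),"dir",np.arctan2(vy,vx).round(3),x0,y0,Q.min(0).round(),Q.max(0).round())
# dark handles by colour
dk=box&(im.max(2)<45)
n,l,st,c=cv2.connectedComponentsWithStats(dk.astype(np.uint8))
for i in range(1,n):
    if st[i,4]>15:
        Q=P[l==i]; print("dark",st[i],np.median(Q,0).round(1))
for nm,(a,b,e,f) in dict(vial_a=(210,224,228,244),clear=(148,178,160,190)).items():
    Q=P[a:b,e:f].reshape(-1,3);Q=Q[Q[:,2]>25];print(nm,Q.mean(0).round(),Q.max(0).round(),Q.min(0).round())
cr=cv2.resize(im[115:235,150:310],None,fx=5,fy=5,interpolation=cv2.INTER_CUBIC);cv2.imwrite("pics/crop1.png",cr)
E
```

```text
head [239 124  25  36 551] [678.3 181.4 185.9] [106.4  70.1  16.9]
blade [229 147  36  59 624] [580.5 187.2 158.1] dir -0.505 585.40594 193.61069 [505. 145. 136.] [680. 241. 172.]
dark [209 115  66   3 146] [821.1 222.8  15.4]
dark [264 136   8   5  20] [748.1 150.8  12.9]
dark [257 148  11  20  80] [661.9 162.2  19.1]
dark [229 171  14  34 156] [554.8 223.3 161.4]
dark [247 170   6   5  16] [632.1 205.4  12. ]
dark [253 179  10  24 154] [547.5 157.4 158.6]
vial_a [475. 236.  78.] [ 490.  252. 1606.] [287. -13.  26.]
clear [636. 427.  99.] [ 676.  472. 1606.] [287. -13.  25.]
```

View pics/crop1.png

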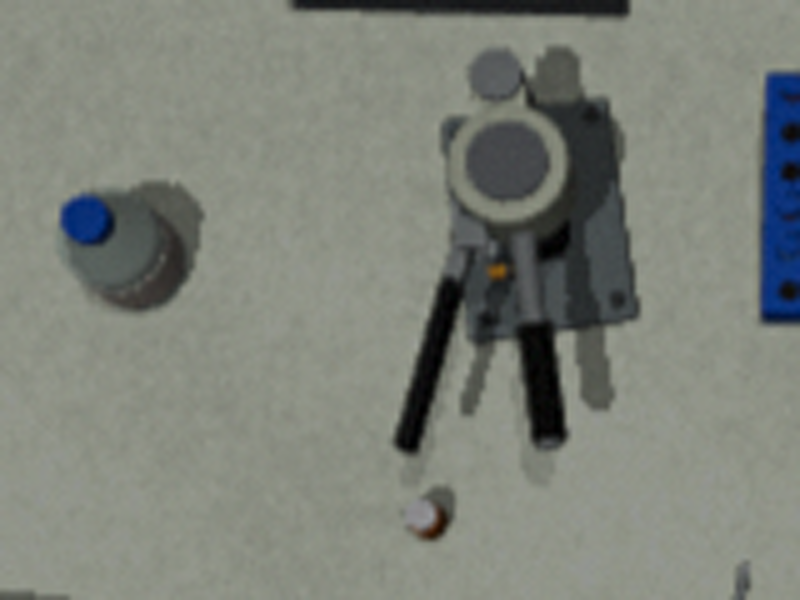

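The crop shows the head centre at crop (508,160), the lever's black sleeve from (452,280) to (407,447), the bar grip from (536,325) to (550,440), and vial_a at (425,517), just beyond the lever tip. Next I'll fit the frame.

```bash
python3 - <<'E'
from plant import r,cams
from h import *
d=np.load("pics/top0.npy"); im=cv2.imread("pics/top0.png"); P=pts(cams,"top",d); Z=P[...,2]
f=lambda u,v,z: ray(cams,"top",(u+.5)/5-.5+150,(v+.5)/5-.5+115,z)[:2]
print("head c by ray",f(508,160,188).round(1), "column",f(496,74,182).round(1))
m=np.zeros((400,640),np.uint8); m[133:165,235:275]=((Z>180)&(Z<200))[133:165,235:275]
print("head depth centre",P[m>0][:,:2].mean(0).round(1),np.ptp(P[m>0],axis=0).round(0),np.median(Z[m>0]))
dk=im.max(2)<60
def line(a,b,c,e,z):
    k=np.zeros_like(dk);k[a:b,c:e]=dk[a:b,c:e]; k&=(Z>140)&(Z<175)
    v,u=np.nonzero(k); W=np.array([ray(cams,"top",x,y,z)[:2] for x,y in zip(u,v)])
    vx,vy,x0,y0=cv2.fitLine(W.astype(np.float32),cv2.DIST_L2,0,.01,.01).ravel()
    if vx>0: vx,vy=-vx,-vy
    t=(W-[x0,y0])@[vx,vy]; s=(W-[x0,y0])@[-vy,vx]
    print("n",len(W),"dir",np.array([vx,vy]).round(3),"ang",np.arctan2(-vy,-vx).round(3),"c",x0.round(1),y0.round(1),"ends",(np.array([x0,y0])+t.min()*np.array([vx,vy])).round(1),(np.array([x0,y0])+t.max()*np.array([vx,vy])).round(1),"width",np.std(s)*3.46,"z",np.median(Z[k]))
line(168,208,225,245,163);line(178,206,250,268,160)
print("screw",f(497,270,150).round(1), "vial_a",f(420,512,47).round(1))
E
```

```text
head c by ray [670.5 179.2] column [723.7 189.2]
head depth centre [670. 180.] [78. 70. 15.] 186.62478066679887
n 171 dir [-0.973  0.23 ] ang -0.232 c 555.4 222.5 ends [613.4 208.8] [503.1 234.9] width 13.742419157380633 z 161.46766957791237
n 169 dir [-0.985 -0.17 ] ang 0.171 c 546.8 158.2 ends [581.9 164.2] [511.3 152.1] width 20.176888635661946 z 158.5028678189783
screw [613.7 188. ] vial_a [481.8 243.4]
```

Everything agrees: yaw is 0.17 from the bar, 0.168 from the lever and 0.186 from the column, and the lever tip and bar end match to within 3 mm. Before moving I'll check the tall box on the left against the path and compute the targets.

```bash
cat >> h.py <<'E'
H=np.array([670.3,179.3]);YAW=.17
def press(th,off):
    "TCP xy and tool-x angle with the tool centre off mm outside the lever's face"
    e=lambda a:np.array([np.cos(a),np.sin(a)])
    piv=H-20*e(YAW)+28*e(YAW+np.pi/2); a=YAW-.4+th
    return piv-105*e(a)+(6+off)*e(a+np.pi/2), a+np.pi/2
def rel(s,xy,z,ang):
    w,x,y,zz=s["tcp_rot"]; phi=np.arctan2(2*(x*y+w*zz),1-2*(y*y+zz*zz)); D=np.append(xy,z)-s["eef_pos"]
    c,k=np.cos(phi),np.sin(phi)
    return np.array([D[0]*c+D[1]*k,D[0]*k-D[1]*c,-D[2]])/10, phi-ang
E
python3 - <<'E'
from plant import r,cams
from h import *
P=pts(cams,"top",np.load("pics/top0.npy")); Q=P[150:315,15:145].reshape(-1,3); Q=Q[(Q[:,2]>150)&(Q[:,2]<700)]
print("box",np.percentile(Q,[1,50,99],axis=0).round())
s=r.get_state()
for th,off,z in [(0,55,231),(0,55,132),(0,20,132),(0,14.5,132),(.2,14.5,132),(.4,14.5,132)]:
    xy,a=press(th,off); t,ro=rel(s,xy,z,a); print(th,off,xy.round(1),round(a,3),"travel",t.round(2),"roll",round(ro,3))
print(rel(s,np.array([170,420]),231,1.34))
E
```

```text
box [[215. 548. 157.]
 [408. 643. 260.]
 [595. 756. 591.]]
0 55 [557.5 286.8] 1.341 travel [-1.972e+01  4.588e+01 -4.000e-02] roll -0.045
0 55 [557.5 286.8] 1.341 travel [-19.72  45.88   9.86] roll -0.045
0 20 [549.5 252.8] 1.341 travel [-23.22  46.04   9.86] roll -0.045
0 14.5 [548.3 247.4] 1.341 travel [-23.77  46.06   9.86] roll -0.045
0.2 14.5 [541.5 227.2] 1.541 travel [-25.9   45.96   9.86] roll -0.245
0.4 14.5 [538.9 206. ] 1.741 travel [-28.01  46.28   9.86] roll -0.445
(array([-17.42077856,   4.96840993,  -0.03627315]), np.float64(-0.04396094340846335))
```

Emit:
send_rows:
  travel:
    - [-2,0.5,0]
    - [-5,1.5,0]
    - [-8.5,2.5,0]
    - [-12,3.5,0]
    - [-15,5,0]
    - [-17,7,0]
    - [-18,10,0]
    - [-18.5,13,0]
    - [-18.8,16.5,0]
    - [-19,20,0]
    - [-19,23.5,0]
    - [-19.2,27,0]
    - [-19.3,30.5,0]
    - [-19.4,34,0]
    - [-19.5,37,0]
    - [-19.6,40,0]
    - [-19.7,42.5,0]
    - [-19.7,44.5,0]
    - [-19.7,45.9,0]
    - [-19.7,45.9,0]
  roll: [-0.02,-0.045,-0.045,-0.045,-0.045,-0.045,-0.045,-0.045,-0.045,-0.045,-0.045,-0.045,-0.045,-0.045,-0.045,-0.045,-0.045,-0.045,-0.045,-0.045]
  hand: [0,0,0,0,0,0,0,0,0,0,0,0,0,0,0,0,0,0,0,0]

```text
time_s: 1.77
eef_pos: [559.9, 286.5, 230.8]
tcp_rot: [0.0, 0.784, 0.621, 0.0]
wrist_force: [-0.4, -0.5, 0.1]
opening: 0.0
```

Emit:
send_rows:
  travel:
    - [0,0,1]
    - [0,0,2.5]
    - [0,0,4]
    - [0,0,5.5]
    - [0,0,7]
    - [0,0,8.5]
    - [0,0,9.5]
    - [0,0,9.9]
    - [0,0,9.9]
    - [0,0,9.9]
  roll: [0,0,0,0,0,0,0,0,0,0]
  hand: [0,0,0,0,0,0,0,0,0,0]

```text
time_s: 2.6
eef_pos: [557.7, 287.7, 132.6]
tcp_rot: [-0.0, 0.783, 0.622, 0.0]
wrist_force: [-0.0, 0.1, 0.2]
opening: 0.2
```

```bash
python3 - <<'E'
from plant import r,cams
from h import *
s=r.get_state(); print(s["time_s"],s["eef_pos"].round(1),s["wrist_force"].round(2),s["joints"].round(2))
a,_=cams.get_image("scene"); 
cv2.imwrite("pics/s2.png",cv2.resize(a[160:310,290:450],None,fx=5,fy=4.0*5/4))
for th,off in [(0,17),(0,14.5),(.2,14.5),(.4,14.5)]:
    xy,an=press(th,off); t,ro=rel(s,xy,132,an); print(th,off,t.round(2),round(ro,3))
E
```

```text
2.6 [557.7 287.7 132.6] [-0.05  0.11  0.17] [ 0.47  0.46  1.71  0.    0.97 -0.87]
0 17 [-3.89  0.    0.06] 0.001
0 14.5 [-4.14  0.    0.06] 0.001
0.2 14.5 [-6.27 -0.2   0.06] -0.199
0.4 14.5 [-8.39  0.03  0.06] -0.399
```

View pics/s2.png

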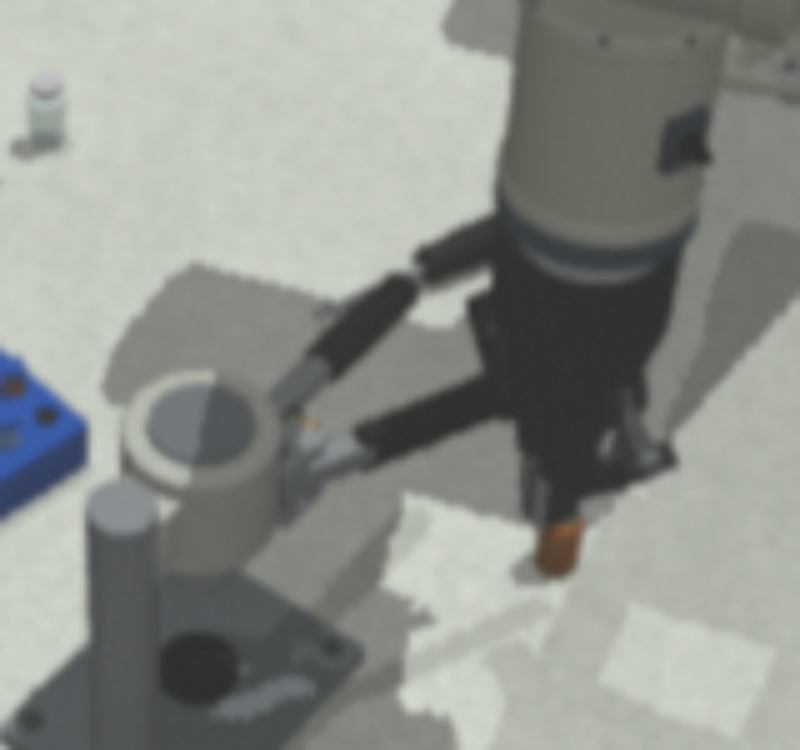

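The view shows the shut fingers standing clear on the lever's outer side, tip near crop (555,520), with a knuckle bulging out at (665,455). I'll profile the outer side of the fingers against height from depth, because the bulge must stay above the lever and bar.

```bash
python3 - <<'E'
from plant import r,cams
from h import *
s=r.get_state(); phi=1.341
for n in("scene","top"):
    _,d=cams.get_image(n); P=pts(cams,n,d)
    D=(P-s["eef_pos"]).reshape(-1,3); X=D[:,0]*np.cos(phi)+D[:,1]*np.sin(phi); Y=D[:,0]*np.sin(phi)-D[:,1]*np.cos(phi)
    k=(abs(X)<90)&(abs(Y)<45)&(D[:,2]>-30)
    for h in range(-6,120,6):
        q=k&(D[:,2]>=h)&(D[:,2]<h+6)&(X>-25)
        if q.sum(): print(n,h,q.sum(),"X",np.percentile(X[q],[2,50,98]).round(),"Y",np.percentile(Y[q],[2,98]).round())
E
```

```text
scene 0 6 X [-2.  6.  9.] Y [ 4. 10.]
scene 6 15 X [-2.  9. 14.] Y [-4. 11.]
scene 12 19 X [-4. 10. 17.] Y [-6. 12.]
scene 18 29 X [-10.   7.  17.] Y [-4. 11.]
scene 24 15 X [-11.   7.  16.] Y [ 2. 10.]
scene 30 19 X [-3.  9. 16.] Y [ 4. 11.]
scene 36 10 X [-7.  2. 14.] Y [ 7. 12.]
scene 42 23 X [-19.   4.  31.] Y [ 8. 13.]
scene 48 49 X [-23.  13.  29.] Y [-12.  14.]
scene 54 47 X [-24.  17.  37.] Y [-9. 13.]
scene 60 33 X [-16.  18.  43.] Y [-15.  14.]
scene 66 42 X [-11.  17.  48.] Y [-6. 18.]
scene 72 38 X [-12.  16.  49.] Y [ 8. 17.]
scene 78 35 X [-14.  18.  58.] Y [ 8. 17.]
scene 84 66 X [-14.  30.  64.] Y [-11.  17.]
scene 90 103 X [-8. 54. 64.] Y [-12.  19.]
scene 96 74 X [-17.  27.  58.] Y [-4. 20.]
scene 102 61 X [-9. 31. 49.] Y [-7. 20.]
scene 108 47 X [14. 37. 44.] Y [-10.  19.]
scene 114 30 X [23. 38. 43.] Y [-8. 11.]
```

Emit:
send_rows:
  travel:
    - [-0.5,0,0.1]
    - [-1.2,0,0.1]
    - [-2,0,0.1]
    - [-2.7,0,0.1]
    - [-3.1,0,0.1]
    - [-3.3,0,0.1]
    - [-3.4,0,0.1]
    - [-3.5,0,0.1]
    - [-3.6,0,0.1]
    - [-3.7,0,0.1]
    - [-3.8,0,0.1]
    - [-3.8,0,0.1]
  roll: [0,0,0,0,0,0,0,0,0,0,0,0]
  hand: [0,0,0,0,0,0,0,0,0,0,0,0]

```text
time_s: 3.75
eef_pos: [549.2, 250.4, 131.3]
tcp_rot: [0.0, 0.783, 0.621, -0.0]
wrist_force: [-0.9, 0.2, 0.1]
opening: -0.3
```

Emit:
send_rows:
  travel:
    - [-0.05,0,0]
    - [-0.1,0,0]
    - [-0.15,0,0]
    - [-0.2,0,0]
    - [-0.25,0,0]
    - [-0.3,0,0]
    - [-0.3,0,0]
  roll: [0,0,0,0,0,0,0]
  hand: [0,0,0,0,0,0,0]

```text
time_s: 4.33
eef_pos: [548.6, 247.5, 131.3]
tcp_rot: [-0.0, 0.784, 0.621, 0.0]
wrist_force: [-0.7, 0.2, -0.9]
opening: 0.3
```

Emit:
send_rows:
  travel:
    - [-0.05,0,0]
    - [-0.1,0,0]
    - [-0.15,0,0]
    - [-0.2,0,0]
    - [-0.25,0,0]
    - [-0.3,0,0]
    - [-0.3,0,0]
  roll: [0,0,0,0,0,0,0]
  hand: [0,0,0,0,0,0,0]

```text
time_s: 4.92
eef_pos: [547.8, 244.6, 131.3]
tcp_rot: [-0.0, 0.784, 0.621, 0.0]
wrist_force: [-0.7, 4.2, -0.6]
opening: -0.1
```

Contact at 4 N. Now I'll press along the arc, rolling with the lever at 0.01 rad per row.

Emit:
send_rows:
  travel:
    - [-0.1,-0.02,0]
    - [-0.21,-0.03,0]
    - [-0.31,-0.05,0]
    - [-0.42,-0.06,0]
    - [-0.53,-0.08,0]
    - [-0.63,-0.09,0]
    - [-0.74,-0.1,0]
    - [-0.85,-0.11,0]
    - [-0.95,-0.12,0]
    - [-1.06,-0.12,0]
    - [-1.16,-0.13,0]
    - [-1.27,-0.14,0]
    - [-1.38,-0.14,0]
    - [-1.48,-0.14,0]
    - [-1.59,-0.14,0]
    - [-1.7,-0.15,0]
    - [-1.8,-0.15,0]
    - [-1.91,-0.15,0]
    - [-2.01,-0.14,0]
    - [-2.12,-0.14,0]
  roll: [-0.01,-0.02,-0.03,-0.04,-0.05,-0.06,-0.07,-0.08,-0.09,-0.1,-0.11,-0.12,-0.13,-0.14,-0.15,-0.16,-0.17,-0.18,-0.19,-0.2]
  hand: [0,0,0,0,0,0,0,0,0,0,0,0,0,0,0,0,0,0,0,0]

```text
time_s: 6.58
eef_pos: [541.8, 224.3, 131.3]
tcp_rot: [-0.0, 0.717, 0.697, 0.0]
wrist_force: [-0.8, 5.5, -0.6]
opening: 0.1
```

```bash
python3 - <<'E'
from plant import r,cams
from h import *
s=r.get_state(); print(s["wrist_force"].round(2),s["wrist_torque"].round(2),s["eef_pos"].round(1))
a,_=cams.get_image("scene"); b,_=cams.get_image("top")
a=cv2.resize(a[160:280,290:450],None,fx=4,fy=4); b=cv2.resize(b[120:240,190:300],None,fx=4,fy=4)
cv2.imwrite("pics/s3.png",np.hstack([a,b])[:,:800] if a.shape[1]+b.shape[1]<=800 else cv2.resize(np.hstack([a,b]),(800,int(480*800/1080))))
for th in np.arange(.2,.43,.02):
    xy,an=press(th,11.6); t,ro=rel(s,xy,131.3,an); print(round(th,2),t.round(2),round(ro,3))
E
```

```text
[-0.77  5.49 -0.63] [ 0.75 -0.02  0.06] [541.8 224.3 131.3]
0.2 [-0.01 -0.03  0.  ] 0.001
0.22 [-0.22 -0.07  0.  ] -0.019
0.24 [-0.43 -0.1   0.  ] -0.039
0.26 [-0.64 -0.12  0.  ] -0.059
0.28 [-0.85 -0.14  0.  ] -0.079
0.3 [-1.06 -0.16  0.  ] -0.099
0.32 [-1.27 -0.17  0.  ] -0.119
0.34 [-1.49 -0.18  0.  ] -0.139
0.36 [-1.7  -0.18  0.  ] -0.159
0.38 [-1.91 -0.18  0.  ] -0.179
0.4 [-2.13 -0.18  0.  ] -0.199
0.42 [-2.34 -0.17  0.  ] -0.219
```

View pics/s3.png

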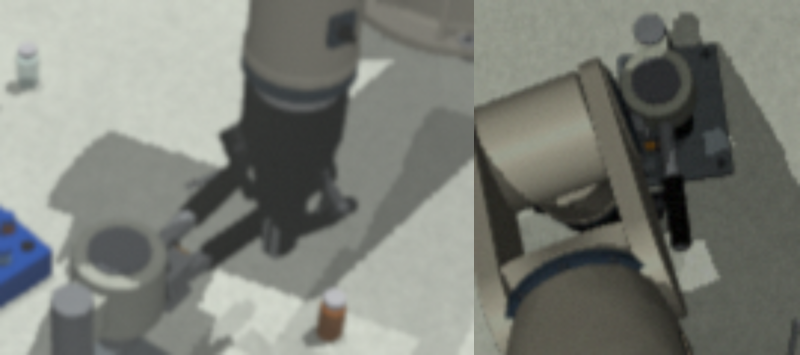

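The lever is half in at 5.5 N and following as it should. The fingers are on its outer face and the bar is clear.

Emit:
send_rows:
  travel:
    - [-0.1,-0.02,0]
    - [-0.21,-0.04,0]
    - [-0.31,-0.06,0]
    - [-0.42,-0.07,0]
    - [-0.53,-0.08,0]
    - [-0.63,-0.09,0]
    - [-0.74,-0.1,0]
    - [-0.84,-0.11,0]
    - [-0.95,-0.12,0]
    - [-1.05,-0.13,0]
    - [-1.16,-0.14,0]
    - [-1.26,-0.14,0]
    - [-1.37,-0.15,0]
    - [-1.48,-0.15,0]
    - [-1.58,-0.15,0]
    - [-1.69,-0.15,0]
  roll: [-0.01,-0.02,-0.03,-0.04,-0.05,-0.06,-0.07,-0.08,-0.09,-0.1,-0.11,-0.12,-0.13,-0.14,-0.15,-0.16]
  hand: [0,0,0,0,0,0,0,0,0,0,0,0,0,0,0,0]

```text
time_s: 8.02
eef_pos: [539.8, 207.7, 131.3]
tcp_rot: [-0.0, 0.659, 0.752, 0.0]
wrist_force: [0.4, 7.3, -1.4]
opening: 0.0
```

Emit:
send_rows:
  travel:
    - [-0.05,0,0]
    - [-0.1,0,0]
    - [-0.15,0,0]
    - [-0.2,0,0]
    - [-0.2,0,0]
  roll: [-0.005,-0.01,-0.015,-0.02,-0.02]
  hand: [0,0,0,0,0]

```text
time_s: 8.43
eef_pos: [539.8, 206.0, 131.3]
tcp_rot: [-0.0, 0.652, 0.758, 0.0]
wrist_force: [-1.1, 9.3, -0.6]
opening: 0.4
```

Emit:
send_rows:
  travel:
    - [-0.03,0,0]
    - [-0.06,0,0]
    - [-0.1,0,0]
    - [-0.1,0,0]
  roll: [-0.005,-0.01,-0.01,-0.01]
  hand: [0,0,0,0]

```text
time_s: 8.77
eef_pos: [539.7, 205.8, 131.3]
tcp_rot: [-0.001, 0.648, 0.761, 0.001]
wrist_force: [-2.4, 12.4, -0.2]
opening: 0.0
```

The stop shows as 12.4 N with the TCP advancing only 0.2 mm of the 1 mm commanded. Now I'll hold.

Emit:
send_rows:
  travel:
    - [-0.03,0,0]
    - [-0.03,0,0]
    - [-0.03,0,0]
    - [-0.03,0,0]
    - [-0.03,0,0]
    - [-0.03,0,0]
    - [-0.03,0,0]
    - [-0.03,0,0]
    - [-0.03,0,0]
    - [-0.03,0,0]
    - [-0.03,0,0]
    - [-0.03,0,0]
    - [-0.03,0,0]
    - [-0.03,0,0]
    - [-0.03,0,0]
    - [-0.03,0,0]
    - [-0.03,0,0]
    - [-0.03,0,0]
    - [-0.03,0,0]
    - [-0.03,0,0]
  roll: [0,0,0,0,0,0,0,0,0,0,0,0,0,0,0,0,0,0,0,0]
  hand: [0,0,0,0,0,0,0,0,0,0,0,0,0,0,0,0,0,0,0,0]

```text
time_s: 10.43
eef_pos: [539.7, 205.7, 131.3]
tcp_rot: [-0.001, 0.648, 0.761, 0.001]
wrist_force: [-2.2, 13.8, -1.1]
opening: 0.1
```

Emit:
send_rows:
  travel:
    - [0,0,0]
    - [0,0,0]
    - [0,0,0]
    - [0,0,0]
    - [0,0,0]
    - [0,0,0]
    - [0,0,0]
    - [0,0,0]
    - [0,0,0]
    - [0,0,0]
    - [0,0,0]
    - [0,0,0]
  roll: [0,0,0,0,0,0,0,0,0,0,0,0]
  hand: [0,0,0,0,0,0,0,0,0,0,0,0]

```text
time_s: 11.43
eef_pos: [539.7, 205.7, 131.3]
tcp_rot: [-0.001, 0.648, 0.761, 0.001]
wrist_force: [-3.4, 13.7, -0.3]
opening: -0.2
```

```bash
python3 - <<'E'
from plant import r,cams
from h import *
s=r.get_state(); print(s["time_s"],s["wrist_force"].round(2),s["eef_pos"].round(1),s["tcp_rot"].round(3))
a,da=cams.get_image("scene")
cv2.imwrite("pics/s4.png",cv2.resize(a[180:280,310:430],None,fx=6,fy=6,interpolation=cv2.INTER_CUBIC))
for th in np.arange(.38,-.05,-.04):
    xy,an=press(th,11.6); t,ro=rel(s,xy,131.3,an); print(round(th,2),t.round(2),round(ro,3))
E
```

```text
11.4333 [-3.42 13.74 -0.27] [539.7 205.7 131.3] [-0.001  0.648  0.761  0.001]
0.38 [-0.04 -0.04  0.  ] 0.01
0.34 [0.38 0.05 0.  ] 0.05
0.3 [0.79 0.15 0.  ] 0.09
0.26 [1.2  0.26 0.  ] 0.13
0.22 [1.6  0.39 0.  ] 0.17
0.18 [2.   0.54 0.  ] 0.21
0.14 [2.4  0.71 0.  ] 0.25
0.1 [2.78 0.89 0.  ] 0.29
0.06 [3.16 1.08 0.  ] 0.33
0.02 [3.53 1.29 0.  ] 0.37
-0.02 [3.89 1.52 0.  ] 0.41
```

View pics/s4.png

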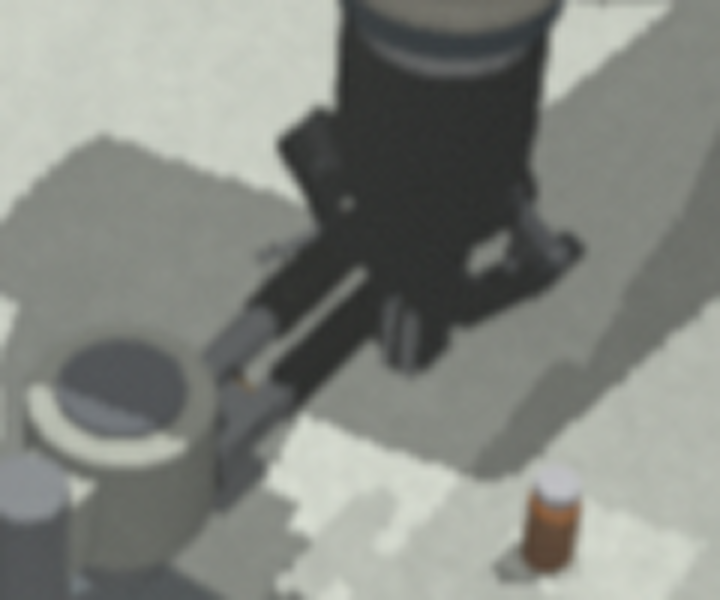

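After more than 2.5 s at 13.7 N the lever (crop ~(330,350)) lies parallel to the bar with daylight between them, so it is on its stop. Now I'll ease it back out along the same arc.

Emit:
send_rows:
  travel:
    - [0.05,0,0]
    - [0.15,0.02,0]
    - [0.25,0.04,0]
    - [0.36,0.07,0]
    - [0.46,0.09,0]
    - [0.56,0.11,0]
    - [0.67,0.14,0]
    - [0.77,0.16,0]
    - [0.87,0.19,0]
    - [0.97,0.22,0]
    - [1.08,0.24,0]
    - [1.18,0.27,0]
    - [1.28,0.3,0]
    - [1.38,0.33,0]
    - [1.48,0.36,0]
    - [1.58,0.4,0]
    - [1.68,0.43,0]
    - [1.78,0.47,0]
    - [1.88,0.5,0]
    - [1.98,0.54,0]
  roll: [0.01,0.02,0.03,0.04,0.05,0.06,0.07,0.08,0.09,0.1,0.11,0.12,0.13,0.14,0.15,0.16,0.17,0.18,0.19,0.2]
  hand: [0,0,0,0,0,0,0,0,0,0,0,0,0,0,0,0,0,0,0,0]

```text
time_s: 13.15
eef_pos: [542.0, 224.6, 131.3]
tcp_rot: [-0.0, 0.721, 0.693, -0.0]
wrist_force: [-3.0, 5.8, 0.2]
opening: -0.2
```

```bash
python3 - <<'E'
from plant import r,cams
from h import *
s=r.get_state(); print(s["time_s"],s["wrist_force"].round(2),s["eef_pos"].round(1),s["tcp_rot"].round(3))
for th in np.arange(.2,-.05,-.02):
    xy,an=press(th,11.6); t,ro=rel(s,xy,131.3,an); print(round(th,2),t.round(2),round(ro,3))
E
```

```text
13.15 [-2.99  5.78  0.23] [542.  224.6 131.3] [-0.     0.721  0.693 -0.   ]
0.2 [-0.04 -0.05 -0.  ] -0.01
0.18 [ 0.17 -0.02 -0.  ] 0.01
0.16 [ 0.38  0.02 -0.  ] 0.03
0.14 [ 0.59  0.07 -0.  ] 0.05
0.12 [ 0.79  0.11 -0.  ] 0.07
0.1 [ 1.    0.17 -0.  ] 0.09
0.08 [ 1.21  0.22 -0.  ] 0.11
0.06 [ 1.41  0.28 -0.  ] 0.13
0.04 [ 1.61  0.35 -0.  ] 0.15
0.02 [ 1.82  0.41 -0.  ] 0.17
0.0 [ 2.02  0.49 -0.  ] 0.19
-0.02 [ 2.21  0.56 -0.  ] 0.21
-0.04 [ 2.41  0.64 -0.  ] 0.23
```

Emit:
send_rows:
  travel:
    - [0.08,0,0]
    - [0.18,0.01,0]
    - [0.28,0.02,0]
    - [0.38,0.04,0]
    - [0.49,0.06,0]
    - [0.59,0.08,0]
    - [0.69,0.1,0]
    - [0.79,0.13,0]
    - [0.9,0.15,0]
    - [1.0,0.18,0]
    - [1.1,0.2,0]
    - [1.21,0.23,0]
    - [1.31,0.26,0]
    - [1.41,0.29,0]
    - [1.51,0.32,0]
    - [1.61,0.36,0]
    - [1.72,0.39,0]
    - [1.82,0.42,0]
  roll: [0,0.01,0.02,0.03,0.04,0.05,0.06,0.07,0.08,0.09,0.1,0.11,0.12,0.13,0.14,0.15,0.16,0.17]
  hand: [0,0,0,0,0,0,0,0,0,0,0,0,0,0,0,0,0,0]

```text
time_s: 14.65
eef_pos: [547.1, 242.6, 131.2]
tcp_rot: [-0.0, 0.778, 0.629, -0.0]
wrist_force: [-3.3, 4.2, 0.9]
opening: -0.1
```

Emit:
send_rows:
  travel:
    - [0.05,0.02,0]
    - [0.1,0.04,0]
    - [0.15,0.06,0]
    - [0.2,0.08,0]
    - [0.25,0.1,0]
    - [0.3,0.12,0]
    - [0.35,0.14,0]
    - [0.4,0.16,0]
    - [0.45,0.16,0]
    - [0.5,0.16,0]
    - [0.55,0.16,0]
    - [0.6,0.16,0]
    - [0.65,0.16,0]
    - [0.7,0.16,0]
    - [0.7,0.16,0]
  roll: [0.005,0.01,0.015,0.02,0.02,0.02,0.02,0.02,0.02,0.02,0.02,0.02,0.02,0.02,0.02]
  hand: [0,0,0,0,0,0,0,0,0,0,0,0,0,0,0]

```text
time_s: 15.9
eef_pos: [550.4, 248.9, 131.3]
tcp_rot: [0.0, 0.784, 0.621, 0.0]
wrist_force: [-0.4, -0.6, 0.6]
opening: 0.2
```

Contact is gone, released softly at the rest position. Next I'll back clear, rise, and check.

Emit:
send_rows:
  travel:
    - [0.4,0,0]
    - [1,0,0]
    - [2,0,0]
    - [3,0,0]
    - [4,0,0]
    - [5,0,0]
    - [5.5,0,-0.5]
    - [5.5,0,-2]
    - [5.5,0,-4]
    - [5.5,0,-6]
    - [5.5,0,-8]
    - [5.5,0,-9.5]
    - [5.5,0,-10]
    - [5.5,0,-10]
    - [5.5,0,-10]
  roll: [0,0,0,0,0,0,0,0,0,0,0,0,0,0,0]
  hand: [0,0,0,0,0,0,0,0,0,0,0,0,0,0,0]

```text
time_s: 17.15
eef_pos: [562.6, 302.7, 230.8]
tcp_rot: [-0.0, 0.783, 0.621, -0.0]
wrist_force: [0.4, -0.9, -0.4]
opening: 0.0
```

Emit:
send_rows:
  travel:
    - [0.5,-1,0]
    - [1.5,-3,0]
    - [2.5,-5.5,0]
    - [3.5,-8,0]
    - [4,-10.5,0]
    - [4,-13,0]
    - [4,-15.5,0]
    - [4,-18,0]
    - [4,-20.5,0]
    - [4,-23,0]
    - [4,-25,0]
    - [4,-26,0]
    - [4,-26,0]
    - [4,-26,0]
  roll: [0,0,0,0,0,0,0,0,0,0,0,0,0,0]
  hand: [0,0,0,0,0,0,0,0,0,0,0,0,0,0]

```text
time_s: 18.32
eef_pos: [318.6, 400.9, 230.9]
tcp_rot: [0.0, 0.783, 0.622, -0.0]
wrist_force: [0.6, -0.5, 0.2]
opening: 0.0
```

```bash
python3 - <<'E'
from plant import r,cams
from h import *
s=r.get_state(); print(s["time_s"],s["wrist_force"].round(2),s["eef_pos"].round(1),abs(s["joint_vel"]).max())
b,_=cams.get_image("top"); o=cv2.imread("pics/top0.png")
cv2.imwrite("pics/t5.png",np.hstack([cv2.resize(i[60:270,150:350],None,fx=2,fy=2) for i in(o,b)]))
E
```

```text
18.3167 [ 0.58 -0.51  0.22] [318.6 400.9 230.9] 0.024281144271211443
```

View pics/t5.png

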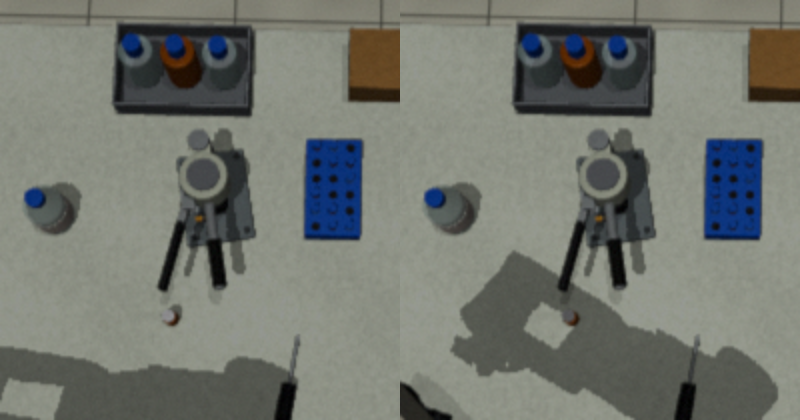

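The after picture matches the before one: the lever is back at rest (tip at (163,288) before and (563,288) after, with the second picture offset by 400 px). The vial, clear bottle, rack and screwdriver haven't moved, and the arm is clear.

```bash
python3 -c "
from plant import r
print(r.finish_job())"
```

```text
the job is handed in; nothing more can be done
None
```

The round-headed crimper's lever was pressed to its stop, held, eased back to rest, and the job is handed in; it gave no verdict.

- **Press:** The shut fingers pushed the lever's outer face with their backs, following its arc at about 12 mm/s. Force rose from about 4 N at first contact to 9 N just before the stop.
- **Stop:** It showed clearly as 12.4 N, with the tool advancing only 0.2 mm of a commanded 1 mm. In the camera view the lever lay parallel to the bar with daylight between them.
- **Hold and release:** I held it at 12–14 N for more than 2.5 s, then eased it out at the same speed. The contact force faded away at the rest position instead of the lever springing back.
- **Final checks:** The job was handed in at about 18.3 s, with wrist force near zero and the arm clear. In a before/after picture around the round-headed crimper, the lever is back at rest. Its vial, the clear bottle, the rack and the screwdriver are where they were.
- **Less certain:**
  - First contact came about 2–3 mm later than my position estimate, which was corrected by feel.
  - I saw about 3 N of sideways rubbing during the hold and ease-out.
  - The last comparison did not cover the square-headed crimper's side, but the arm never went near it.

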